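# Index the drilling jig to its next station and bolt it

## Task

The round table of the drilling jig has been left part-way between two positions. Push it round counter-clockwise (seen from above) until the sprung pawl drops into the next notch and the table comes up against it, gently, without forcing the pawl; then slide the locking bolt by its upright handle fully home into the notched ring. Leave the other things on the bench where they are.

Things in the scene. Friction and masses are not known exactly. Their poses are not given: they have to be found in the camera images.
- turntable_centre (a point): Centre of the top face of the jig's round plywood table (210 mm diameter), on its vertical axle, 57 mm above the bench. The table carries three push posts, three fixed flat blanks (46 x 32 x 14 mm) between them 66 mm from the axle, and a brass boss (32 mm diameter, 14 mm high) in the middle. Under it a notched steel ring, 260 mm diameter, top 43 mm above the bench, turns with it.
- jig: The jig's plywood base, 300 mm square and 20 mm thick, fixed to the bench; origin under the axle on the bench. Its -y axis points along the locking bolt (right of the jig as the robot sees it); the pawl lies 60 degrees counter-clockwise of the bolt.
- post_a (a point): One of three identical upright wooden push posts on the round table: 20 mm diameter, 57 to 104 mm above the bench, 85 mm from the axle, 120 degrees apart; the point is half-way up. Push it sideways, or pinch it from above and lead it round. Nothing else on the table is taller than 71 mm above the bench.
- post_b (a point): The second push post, same size, point half-way up.
- post_c (a point): The third push post, same size, point half-way up.
- turntable (a joint): Angle of the round table (rad), growing counter-clockwise seen from above; starts between -0.70 and -0.45. The next notch catches near 0, but the ring is clamped under the table by hand: the true catch is anywhere within 0.2 rad (11 degrees) of 0 and must be felt. Drag while turning feels like 4 to 9 N at a post; it stays where left. Once the pawl has dropped, the table is blocked both ways, with 1.5 mm play.
- pawl_housing: Steel housing of the sprung index pawl, fixed on the right-hand far side of the base, 34 mm wide, top 47 mm above the bench, 155 to 180 mm from the axle; origin in its middle. Out of it towards the ring comes the pawl, with a 13 mm roller that a 3 to 5 N spring presses on the ring's outside; it drops 11 mm into a notch (16 mm wide). More than 25 N on the pawl counts as forcing.
- bolt (a joint): Inward travel of the locking bolt (m): 0 drawn back, 0.030 fully home against its end stop; starts between 0 and 0.006. It slides towards the axle with about 3 N of friction and stays where left. With the pawl dropped a notch lies in front of the bolt; otherwise the bolt strikes the outside of the ring at about 0.018.
- bolt_tip: The inner end of the steel locking bolt, a bar 12 mm wide and 12 mm high, on the right-hand side of the jig; its axis points at the axle, 33 mm above the bench. More than 25 N on this end counts as forcing.
- bolt_handle (a point): Upright black handle of the bolt, 20 mm diameter, free from 39 to 93 mm above the bench; the point is on its centre line, 68 mm up. It is 213 mm from the axle with the bolt drawn back, 183 mm when home, and slides straight towards the axle. The bolt's guide (46 mm high) ends 173 mm from the axle; the 20 mm thick base reaches 270 mm from the axle here.
- glue_centre (a point): Bystander: glue bottle, 56 mm diameter, 160 mm tall; its centre.
- tape_centre (a point): Bystander: roll of paper tape, 90 mm diameter, 24 mm high; its centre.
- brush: Bystander: glue brush lying on the bench.
- offcut_centre (a point): Bystander: wooden offcut 90 x 45 x 20 mm; its centre.
- spare_blank_centre (a point): Bystander: loose wooden blank 46 x 32 x 14 mm lying on a corner of the jig's base; its centre.
- bush_centre (a point): Bystander: steel drill bush, 26 mm diameter, 16 mm high, standing on a corner of the jig's base; its centre.

How it is judged:
On the way:
1. the table has come round to the next position (-0.27 to 0.27 rad) (value of joint turntable between -0.27 and 0.27 rad), for 0.2 s.
At the end, for the whole second after the job is handed in: The table is at rest at the next notch counter-clockwise (within 0.27 rad of 0) and the locking bolt is home in the ring (travel over 26 of 30 mm) (all of step 1 and value of joint bolt above 0.026 m and velocity of joint turntable between -0.05 and 0.05 rad/s); the robot touches nothing.
It fails at once if the pawl was forced: over 25 N on it (contact force between pawl_housing and anything else above 25 N).
It fails at once if the bolt's end was forced: over 25 N on it (contact force between bolt_tip and anything else above 25 N).
It fails at once if a bystander was moved more than 40 mm (distance of any of glue_centre, tape_centre, brush, offcut_centre, spare_blank_centre, bush_centre from where it was at the start of the episode above 0.04 m).
It also fails if it takes over 48 s, if anything falls off the work surface, if the arm or the gripper's body presses on something with over 40 N, if the wrist force passes 120 N, or if a joint passes its speed limit or range.

## Robot

A 6-joint arm with a two-finger parallel gripper is mounted at the origin on the work surface. World frame = base frame: x ahead of the robot, y to its left, z up, the work surface at z = 0. Lengths are in m, angles in rad, forces in N, time in s.
With the tool pointing down it reaches from about 0.275 to 1 m from the base axis. Payload 8.4 kg.
Tool frame: the origin (TCP) lies midway between the tips of the shut fingers; the grasp point (between the pads) lies env.tcp_to_grasp behind it (env.tcp_to_grasp is the distance from the TCP to the grasp point, in m); z points along the fingers, y is the line along which they close (so a half turn about z gives the same grasp; the last joint's range is limited). The gripper opens to 85 mm and grips with 20 to 120 N. Pads are 22 mm wide; open, the fingers measure 114 mm over their backs; the gripper's body (76 mm by 85 mm) begins 54 mm behind the grasp point. The pads swing forward as they close: fully open they stand 13 mm farther back than shut.
Start: joints at [-1.197, 0.353, 1.633, -0, 1.155, -0.002], TCP at [0.229, -0.581, 0.231] pointing down, gripper open.
Joint ranges: [-2.63, 2.63], [-0.92, 2.1], [0.06, 2.66], [-1.3, 4.44], [0, 2.69], [-3.02, 3.02]. Speed limits (rad/s): [2.22, 2.22, 2.79, 3.14, 3.14, 3.14].

## Interface

Orientations are given as [roll, pitch, yaw] about the fixed x, y, z axes, in that order (R = Rz(yaw) Ry(pitch) Rx(roll)).
In Python, from bench import status, cams, env gives the robot as it stands.
- The arm moves only by the shell command python3 -m jog 'ROWS' [FORCE]. ROWS is JSON, a list of rows, each a list of 5 numbers: the shift along the world's x, y, z in units of 40 mm (1.0 is 40 mm), then the turn about the world's z in units of 6 degrees (1.0 is 6 degrees), then the opening in per cent of the stroke, from 0 (shut) to 100 (fully open). In form: [[x, y, z, twist, gripper], ...]. A call has 1 to 5 rows; each row shifts and turns the commanded pose from where the row before left it; what a row does not reach is not made up. A row lasts 1/12 s, in which the tool goes at most 41.7 mm and 7.16 degrees, less where a joint would pass 70% of its speed; a pose out of reach is approached as far as the arm can. A call is refused whole if a number of a shift passes 1 or a number of a turn 1, either way. A call with a gripper value outside its range is refused whole. The fingers move at their own pace and stop on an object; FORCE is the grip in N (left out, the last holds). Time passes only in rows, so rows that do not move let the fingers close. It gives the time, the measured TCP pose, the force and the opening at its end, in the units of the state.
- status.get_obs(): the state, without advancing time (a new reading comes with each control period).
- cams.grab_frame(name): name is "scene" or "side" or "wrist"; returns the picture (384x512x3 uint8, red, green, blue); there is no depth.
- cams.camera_params(name): a dict with "fx", "fy", "cx", "cy" (pixels), "extrinsics" (4x4, takes a point from camera to world coordinates); the wrist camera has in their place "tool_from_camera" (4x4, takes a point from camera to tool coordinates, whose origin is the TCP and whose axes are the flange's). Camera axes: x right, y up, looking along -z (the intrinsics and any distortion apply to the point x, -y, -z); pixel columns grow to the right and rows downward; lengths in m; the calibration is good to about 2 mm. A picture is of the moment at which its call begins: read the wrist's pose just before it. camera_params takes no time and is no camera call.
- env.sign_off(): hands the job in, once; it reports no verdict.
The state is a dict: "time": time; "qpos": joint angles; "joint_vel": joint speeds; "joint_torque": joint torques, N m; "tcp_pos": TCP position; "ee_rot": TCP orientation; "force": force on the tool from outside, world axes, zero at the start; "torque": the same for the moment, N m; "finger_gap": opening from 0.0 (shut) to 1.0 (fully open).
Only numpy, scipy, OpenCV 4.12 (cv2) and the standard library are available. Lean on these libraries where they do the work, as an engineer would, in place of code of your own. Each camera call takes 0.05 s, during which the arm holds its last target. There are 200 camera calls.

## Working session

There is one attempt and no reset: what is moved stays moved. The work goes in short steps, Python scripts to look and compute and a shell command to move; the robot and the scene stay as the last step left them, time stands still between calls to the robot, and variables do not carry over. Pictures are saved under pics/ and viewed, on a budget of 10 in all, crops included, one or two more only if the job needs it, and the job is handed in when it is done.

```bash
mkdir -p pics; ls; python3 - <<'E'
from bench import status,cams,env
import cv2,numpy as np
o=status.get_obs();print(o, env.tcp_to_grasp)
ims=[]
for n in("scene","side"):
    im=cams.grab_frame(n);cv2.imwrite(f"pics/{n}0.png",im[:,:,::-1]);p=cams.camera_params(n);print(n,{k:np.round(v,4).tolist() for k,v in p.items() if not isinstance(v,str)})
E
```

```text
pics
{'time': 0.0, 'qpos': array([-1.19740450e+00,  3.53645455e-01,  1.63415610e+00,  1.14678144e-05,
        1.15519254e+00, -2.41333495e-03]), 'joint_vel': array([1.82543053e-03, 6.14604898e-04, 8.16126371e-05, 5.22146437e-04,
       1.23012408e-03, 1.17564574e-03]), 'joint_torque': array([-1.01549398e-03, -6.05268216e+01, -3.42068124e+01,  3.18296919e-06,
        9.27800807e-03, -9.51486186e-06]), 'tcp_pos': array([ 0.22920662, -0.58093147,  0.23055397]), 'ee_rot': array([-3.14019124e+00, -1.38671999e-05,  3.75800516e-01]), 'force': array([ 0.19133132,  0.17843945, -0.98506937]), 'torque': array([ 0.00058228, -0.00643664,  0.0057915 ]), 'finger_gap': 0.9971959915699145} 0.0187
scene {'fx': 385.0896, 'fy': 385.0896, 'cx': 253.7824, 'cy': 189.5251, 'extrinsics': [[0.778, -0.3612, 0.5141, 1.0727], [0.6283, 0.4581, -0.6288, -0.7056], [-0.0083, 0.8122, 0.5833, 0.7061], [0.0, 0.0, 0.0, 1.0]]}
side {'fx': 468.6959, 'fy': 468.6959, 'cx': 252.8963, 'cy': 189.4622, 'extrinsics': [[-0.7663, 0.3868, -0.513, -0.1419], [-0.6423, -0.4404, 0.6273, 0.8012], [0.0167, 0.8102, 0.5859, 0.8832], [0.0, 0.0, 0.0, 1.0]]}
```

View pics/scene0.png

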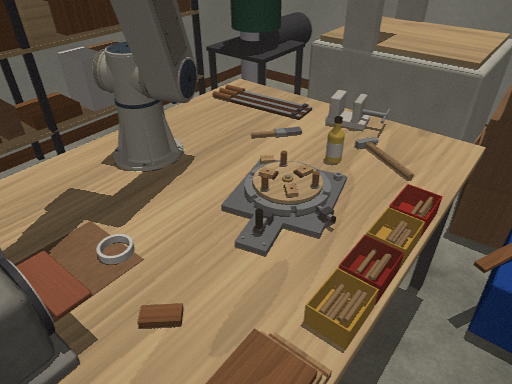

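View pics/side0.png

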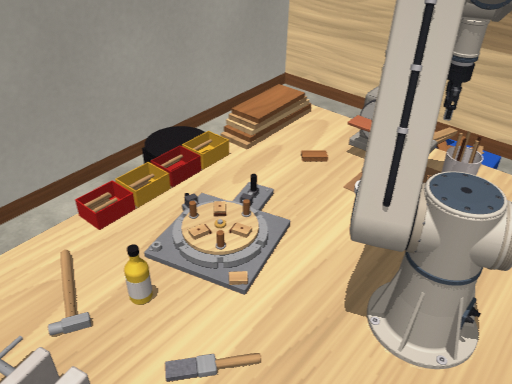

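The scene view shows the table centre near (288,179), posts near (284,157), (265,183) and (316,178), and the handle near (259,220). In the side view the posts are near (194,209), (246,206) and (220,239), with the handle at (254,183). I'll triangulate these.

```bash
cat > h.py <<'E'
from bench import status,cams,env
import cv2,numpy as np
def ray(n,u,v):
    p=cams.camera_params(n);E=np.array(p["extrinsics"])
    d=E[:3,:3]@np.array([(u-p["cx"])/p["fx"],-(v-p["cy"])/p["fy"],-1]);return E[:3,3],d/np.linalg.norm(d)
def plane(n,u,v,z):
    o,d=ray(n,u,v);return o+d*(z-o[2])/d[2]
def tri(a,b):
    o1,d1=ray("scene",*a);o2,d2=ray("side",*b)
    s=np.linalg.lstsq(np.c_[d1,-d2],o2-o1,rcond=None)[0]
    P,Q=o1+d1*s[0],o2+d2*s[1];return (P+Q)/2,np.linalg.norm(P-Q)
E
python3 - <<'E'
from h import *
a=cv2.imread("pics/scene0.png");b=cv2.imread("pics/side0.png")
# table-top ellipse by colour
for n,im,roi in(("scene",a,(235,140,345,215)),("side",b,(165,190,275,265))):
    x0,y0,x1,y1=roi;hsv=cv2.cvtColor(im,cv2.COLOR_BGR2HSV)[y0:y1,x0:x1]
    m=((hsv[...,0]<25)&(hsv[...,1]>60)&(hsv[...,2]>120)).astype(np.uint8)
    k,l,s,c=cv2.connectedComponentsWithStats(m);i=1+np.argmax(s[1:,4])
    pts=cv2.convexHull(np.argwhere(l==i)[:,::-1].astype(np.int32))
    print(n,s[i],pts.reshape(-1,2).min(0)+[x0,y0]) 
    P=np.array([plane(n,u+x0+.0,v+y0,.057) for u,v in pts.reshape(-1,2)])
    c,r=cv2.minEnclosingCircle(P[:,:2].astype(np.float32));print("circle",c,r)
for q in[((284,157),(220,239)),((265,183),(246,206)),((316,178),(194,209)),((259,218),(254,183))]:
    p,e=tri(*q);print(q,p.round(4),round(e,4),plane("scene",*q[0],.08).round(3),plane("side",*q[1],.08).round(3))
A=cv2.resize(a[135:255,215:355],None,fx=4,fy=4,interpolation=2);B=cv2.resize(b[165:285,140:300],None,fx=4,fy=4,interpolation=2)
cv2.imwrite("pics/c1.png",cv2.resize(np.hstack([A,B]),None,fx=.66,fy=.66))
E
```

```text
scene [   0    0  110   61 4123] [235 140]
circle (0.49344688653945923, 0.19888584315776825) 0.2330860048532486
side [  16   11   78   54 2883] [181 201]
circle (0.5431057810783386, 0.10525448620319366) 0.11166365444660187
((284, 157), (220, 239)) [0.4859 0.1629 0.0812] 0.0017 [0.485 0.165 0.08 ] [0.486 0.162 0.08 ]
((265, 183), (246, 206)) [0.5257 0.0141 0.0798] 0.0005 [0.526 0.014 0.08 ] [0.525 0.014 0.08 ]
((316, 178), (194, 209)) [0.6259 0.1212 0.0814] 0.0059 [0.627 0.126 0.08 ] [0.624 0.119 0.08 ]
((259, 218), (254, 183)) [ 0.5957 -0.1037  0.0635] 0.0022 [ 0.609 -0.118  0.08 ] [ 0.58  -0.086  0.08 ]
```

View pics/c1.png

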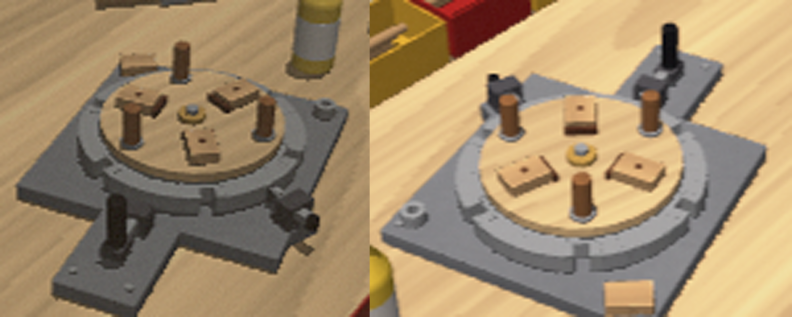

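Triangulation gives the centre at about (0.546, 0.100) and post 2 at about (0.526, 0.014), angle −103°. The handle is at (0.596, −0.104), so the bolt direction is about −76°. The radii of 83–88 mm and 210 mm match the given sizes. I'll move above post 2 with the closing line tangential, yaw about 77°.

```bash
R='[[0.44,0.88,0,0.58,100],[0.44,0.88,0,0.58,100],[0.44,0.88,0,0.58,100],[0.44,0.88,0,0.58,100],[0.44,0.88,0,0.58,100]]'; true
python3 -m jog '[[0.44,0.88,0,0.58,100],[0.44,0.88,0,0.58,100],[0.44,0.88,0,0.58,100],[0.44,0.88,0,0.58,100],[0.44,0.88,0,0.58,100]]'
python3 -m jog '[[0.44,0.88,0,0.58,100],[0.44,0.88,0,0.58,100],[0.44,0.88,0,0.58,100],[0.44,0.88,0,0.58,100],[0.44,0.88,0,0.58,100]]'
python3 -m jog '[[0.44,0.88,0,0.58,100],[0.44,0.88,0,0.58,100],[0.44,0.88,0,0.58,100],[0.44,0.88,0,0.58,100],[0.44,0.88,0,0.58,100]]'
python3 -m jog '[[0.44,0.88,0,0.58,100],[0.37,0.78,0,0,100],[0,0,0,0,100],[0,0,0,0,100]]'
python3 - <<'E'
from h import *
o=status.get_obs();im=cams.grab_frame("wrist");cv2.imwrite("pics/w1.png",im[:,:,::-1]);print(o["tcp_pos"],o["ee_rot"],o["time"],o["force"])
p=cams.camera_params("wrist");print({k:np.round(v,4).tolist() for k,v in p.items() if not isinstance(v,str)})
E
```

```text
time: 0.52
tcp_pos: [0.3176, -0.4035, 0.2309]
ee_rot: [-3.141, -0.0, 0.682]
force: [0.5, -0.3, 0.6]
finger_gap: 1.002
time: 0.93
tcp_pos: [0.4056, -0.2275, 0.2312]
ee_rot: [-3.142, -0.0, 0.986]
force: [1.2, -0.2, -0.6]
finger_gap: 0.997
time: 1.35
tcp_pos: [0.4937, -0.0514, 0.2312]
ee_rot: [-3.141, 0.0, 1.29]
force: [0.9, -0.0, -0.0]
finger_gap: 0.995
time: 1.68
tcp_pos: [0.526, 0.0146, 0.2308]
ee_rot: [-3.141, 0.0, 1.351]
force: [0.2, -0.4, -0.9]
finger_gap: 1.001
[0.52600236 0.01462196 0.23083272] [-3.14084424e+00  2.23344534e-04  1.35072781e+00] 1.6833 [ 0.18877556 -0.38943677 -0.85654408]
{'fx': 324.0086, 'fy': 324.0086, 'cx': 252.4886, 'cy': 189.3666, 'tool_from_camera': [[0.0005, 0.9569, 0.2904, 0.0739], [1.0, -0.0006, 0.0003, 0.0003], [0.0005, 0.2904, -0.9569, -0.1434], [0.0, 0.0, 0.0, 1.0]]}
```

View pics/w1.png

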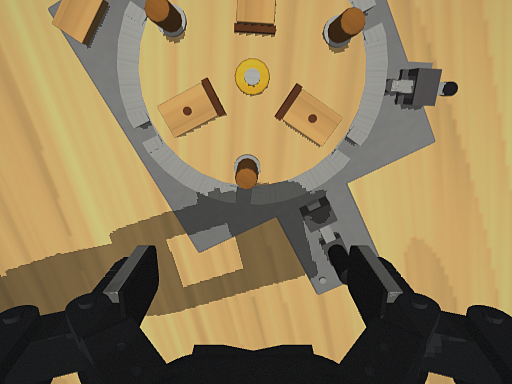

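The wrist view shows the near post top at about (247,180), the boss at (252,76), and the other post tops at (160,10) and (350,19). The handle top is near (335,252).

```bash
cat >> h.py <<'E'
from scipy.spatial.transform import Rotation as Rn
def wplane(u,v,z,o):
    p=cams.camera_params("wrist");T=np.array(p["tool_from_camera"]);R=Rn.from_euler("xyz",o["ee_rot"]).as_matrix()
    d=R@T[:3,:3]@np.array([(u-p["cx"])/p["fx"],-(v-p["cy"])/p["fy"],-1]);c=o["tcp_pos"]+R@T[:3,3]
    return c+d*(z-c[2])/d[2]
E
python3 - <<'E'
from h import *
o=status.get_obs()
c=wplane(252,76,.071,o);print("c",c)
for u,v in[(247,180),(160,10),(350,19),(337,250)]:
    p=wplane(u,v,.104 if v<200 else .093,o);d=p-c;print(p,np.hypot(*d[:2]),np.degrees(np.arctan2(d[1],d[0])))
E
```

```text
c [0.543918   0.09794313 0.071     ]
[0.52086334 0.01475303 0.104     ] 0.08632560648267382 -105.48977123727258
[0.4869719  0.15701995 0.104     ] 0.0820544309149305 133.94790771611852
[0.62438642 0.1198953  0.104     ] 0.08340900875298811 15.259249904957457
[ 0.5887813  -0.07498503  0.093     ] 0.1786529161849712 -75.45620909185621
```

```bash

python3 -m jog '[[-0.06,0.03,-1,-0.3,60],[0,0,-1,0,60],[0,0,-1,0,60],[0,0,-0.82,0,60],[0,0,0,0,60]]' 20
python3 -m jog '[[0,0,0,0,34],[0,0,0,0,34],[0,0,0,0,34],[0,0,0,0,34]]' 20
```

```text
time: 2.15
tcp_pos: [0.5183, 0.0128, 0.0731]
ee_rot: [-3.132, 0.003, 1.315]
force: [-1.6, -0.2, -0.3]
finger_gap: 0.598
time: 2.48
tcp_pos: [0.5246, 0.014, 0.0806]
ee_rot: [3.138, -0.001, 1.316]
force: [0.3, 0.3, 0.3]
finger_gap: 0.338
```

```bash

python3 -m jog '[[0.108,-0.024,-0.05,0.5,34],[0.109,-0.018,0,0.5,34],[0.11,-0.013,0,0.5,34],[0.111,-0.007,0,0.5,34],[0,0,0,0,34]]'
python3 - <<'E'
from h import *
o=status.get_obs();d=o["tcp_pos"]-[.5447,.0985,0];print(o["tcp_pos"],o["force"],o["torque"],np.degrees(np.arctan2(d[1],d[0])),np.hypot(*d[:2]))
E
```

```text
time: 2.9
tcp_pos: [0.5408, 0.0117, 0.0777]
ee_rot: [-3.141, 0.0, 1.529]
force: [-3.2, 0.1, 2.6]
finger_gap: 0.341
[0.54077207 0.01168208 0.07771735] [-3.20477012  0.10310166  2.57695439] [-0.09052833  0.6501206  -0.0148232 ] -92.59048281727178 0.08690673013845024
```

```bash

python3 -m jog '[[0.056,-0.001,0,0.25,34],[0.056,0.0,0,0.25,34],[0.056,0.001,0,0.25,34]]'
python3 -m jog '[[0.056,0.002,0,0.25,34],[0.056,0.004,0,0.25,34]]'
python3 -m jog '[[0.056,0.005,0,0.25,34],[0.056,0.007,0,0.25,34]]'
```

```text
time: 3.15
tcp_pos: [0.5466, 0.0118, 0.0775]
ee_rot: [-3.14, -0.0, 1.604]
force: [-6.8, 0.6, 4.6]
finger_gap: 0.34
time: 3.32
tcp_pos: [0.551, 0.012, 0.0775]
ee_rot: [-3.14, -0.0, 1.656]
force: [-6.8, 0.1, 4.6]
finger_gap: 0.338
time: 3.48
tcp_pos: [0.5554, 0.0125, 0.0775]
ee_rot: [-3.14, -0.0, 1.709]
force: [-7.9, -0.3, 4.6]
finger_gap: 0.34
```

```bash
cat > chk.py <<'E'
from h import *
import sys
o=status.get_obs();d=o["tcp_pos"]-[.5447,.0985,0];f=o["force"];a=np.arctan2(d[1],d[0])
t=f[0]*-np.sin(a)+f[1]*np.cos(a);r=f[0]*np.cos(a)+f[1]*np.sin(a)
print(f"t={o['time']:.2f} ang {np.degrees(a):.2f} r {np.hypot(*d[:2]):.4f} Ftan {t:.1f} Frad {r:.1f}")
sys.exit(abs(t)>12)
E
python3 chk.py && python3 -m jog '[[0.0275,0.004,0,0.125,34],[0.0275,0.004,0,0.125,34],[0.0275,0.004,0,0.125,34]]' >/dev/null && python3 chk.py &&
python3 -m jog '[[0.0274,0.005,0,0.125,34],[0.0274,0.005,0,0.125,34],[0.0274,0.005,0,0.125,34]]' >/dev/null && python3 chk.py &&
python3 -m jog '[[0.0271,0.006,0,0.125,34],[0.0271,0.006,0,0.125,34],[0.0271,0.006,0,0.125,34]]' >/dev/null && python3 chk.py &&
python3 -m jog '[[0.0269,0.007,0,0.125,34],[0.0269,0.007,0,0.125,34],[0.0269,0.007,0,0.125,34]]' >/dev/null && python3 chk.py
```

```text
t=3.48 ang -82.90 r 0.0867 Ftan -7.9 Frad -0.6False
```

```bash
sed -i 's/sys.exit(abs(t)>12)/sys.exit(int(abs(t)>12))/' chk.py
python3 chk.py && python3 -m jog '[[0.0275,0.004,0,0.125,34],[0.0275,0.004,0,0.125,34],[0.0275,0.004,0,0.125,34]]' >/dev/null && python3 chk.py &&
python3 -m jog '[[0.0274,0.005,0,0.125,34],[0.0274,0.005,0,0.125,34],[0.0274,0.005,0,0.125,34]]' >/dev/null && python3 chk.py &&
python3 -m jog '[[0.0271,0.006,0,0.125,34],[0.0271,0.006,0,0.125,34],[0.0271,0.006,0,0.125,34]]' >/dev/null && python3 chk.py &&
python3 -m jog '[[0.0269,0.007,0,0.125,34],[0.0269,0.007,0,0.125,34],[0.0269,0.007,0,0.125,34]]' >/dev/null && python3 chk.py
```

```text
t=3.48 ang -82.90 r 0.0867 Ftan -7.9 Frad -0.6
t=3.73 ang -80.79 r 0.0867 Ftan -7.2 Frad -1.3
t=3.98 ang -78.25 r 0.0867 Ftan -4.7 Frad -1.9
t=4.23 ang -76.06 r 0.0867 Ftan -5.8 Frad -2.4
t=4.48 ang -73.61 r 0.0868 Ftan -3.1 Frad -3.2
```

```bash

python3 chk.py && python3 -m jog '[[0.0265,0.0085,0,0.125,34],[0.0265,0.0085,0,0.125,34],[0.0265,0.0085,0,0.125,34]]' >/dev/null && python3 chk.py &&
python3 -m jog '[[0.0261,0.0095,0,0.125,34],[0.0261,0.0095,0,0.125,34],[0.0261,0.0095,0,0.125,34]]' >/dev/null && python3 chk.py &&
python3 -m jog '[[0.0257,0.0105,0,0.125,34],[0.0257,0.0105,0,0.125,34],[0.0257,0.0105,0,0.125,34]]' >/dev/null && python3 chk.py &&
python3 -m jog '[[0.0253,0.0115,0,0.125,34],[0.0253,0.0115,0,0.125,34],[0.0253,0.0115,0,0.125,34]]' >/dev/null && python3 chk.py
```

```text
t=4.48 ang -73.61 r 0.0868 Ftan -3.1 Frad -3.2
t=4.73 ang -70.98 r 0.0872 Ftan -3.2 Frad 0.0
t=4.98 ang -70.43 r 0.0868 Ftan -13.1 Frad 0.2
```

```bash

python3 -m jog '[[0,0,0,0,34],[0,0,0,0,34]]' >/dev/null; python3 chk.py
python3 -m jog '[[0.013,0.005,0,0,34],[0,0,0,0,34]]' >/dev/null; python3 chk.py
python3 - <<'E'
from h import *
for n in("scene","side"):
    im=cams.grab_frame(n)[:,:,::-1];cv2.imwrite(f"pics/{n}1.png",im)
a=cv2.imread("pics/scene1.png");b=cv2.imread("pics/side1.png")
A=cv2.resize(a[135:255,215:355],None,fx=4,fy=4,interpolation=2);B=cv2.resize(b[165:285,140:300],None,fx=4,fy=4,interpolation=2)
cv2.imwrite("pics/c2.png",cv2.resize(np.hstack([A,B]),None,fx=.66,fy=.66))
E
```

```text
t=5.15 ang -70.45 r 0.0868 Ftan -10.5 Frad -0.0
t=5.32 ang -70.42 r 0.0868 Ftan -12.3 Frad 0.5
```

View pics/c2.png

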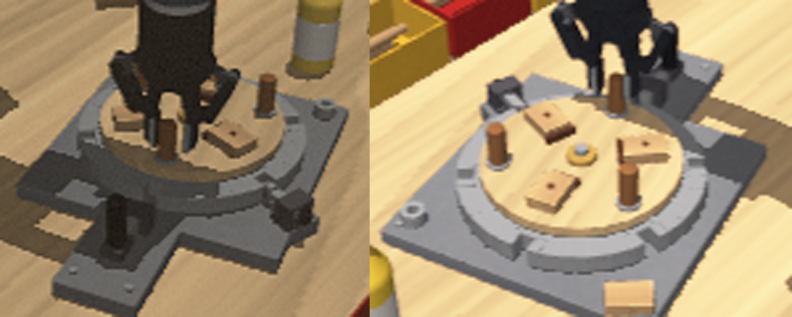

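The side crop shows the pawl out of its housing into the ring near (515,100), and post 2 has come round to (617,90). One more small nudge will confirm it is blocked. After that I'll back off and lift.

```bash

python3 -m jog '[[0.023,0.008,0,0,34],[0,0,0,0,34],[0,0,0,0,34]]' >/dev/null; python3 chk.py
python3 -m jog '[[-0.04,-0.014,0,0,34],[-0.08,-0.026,0,0,34],[0,0,0,0,50],[0,0,0,0,50]]'
python3 chk.py
python3 -m jog '[[0,0,0.8,0,50],[0,0,0.8,0,50],[0.08,-0.5,0.8,0,70],[0.2,-0.9,0,0,70],[0.2,-0.9,0,0,70]]'
python3 -m jog '[[0,0,0,0,100],[0,0,0,0,100],[0,0,0,0,100]]'
python3 - <<'E'
from h import *
o=status.get_obs();print(o["tcp_pos"],o["ee_rot"])
im=cams.grab_frame("wrist")[:,:,::-1];cv2.imwrite("pics/w2.png",im)
E
```

```text
t=5.67 ang -70.35 r 0.0868 Ftan -15.7 Frad 1.1
time: 6.0
tcp_pos: [0.5734, 0.0162, 0.0767]
ee_rot: [3.14, 0.0, 1.945]
force: [-0.6, -0.4, 0.4]
finger_gap: 0.5
t=6.00 ang -70.76 r 0.0872 Ftan -0.7 Frad 0.2
time: 6.42
tcp_pos: [0.5943, -0.0762, 0.1756]
ee_rot: [3.136, 0.003, 1.947]
force: [-0.6, 0.0, -0.9]
finger_gap: 0.7
time: 6.67
tcp_pos: [0.5919, -0.0757, 0.1723]
ee_rot: [3.141, -0.0, 1.944]
force: [-0.6, -0.0, -0.3]
finger_gap: 1.0
[ 0.59188188 -0.07570945  0.17233467] [ 3.14139672e+00 -3.46550919e-04  1.94367102e+00]
```

View pics/w2.png

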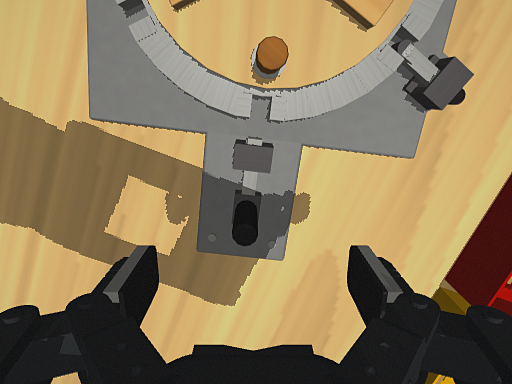

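The pawl roller sits in a notch at about (405,45), and a notch at (262,100) lies in front of the bolt. The handle top is at (244,235) and the post-2 top at (272,48).

```bash
python3 - <<'E'
from h import *
o=status.get_obs();h=wplane(244,235,.093,o);b=wplane(245,236,.093,o);p=wplane(272,48,.104,o);c=np.array([.5447,.0985,0])
for q in(h,p):
    d=q-c;print(q,np.hypot(*d[:2]),np.degrees(np.arctan2(d[1],d[0])))
# bolt axis from guide inner/outer: bar centre points at z~.033
g1,g2=wplane(252,180,.039,o),wplane(262,103,.033,o);print(g1,g2)
print("shift units",(h-o["tcp_pos"])/.04)
E
```

```text
[ 0.59664638 -0.10488141  0.093     ] 0.2099105180176996 -75.6721994927486
[0.56669727 0.02099032 0.104     ] 0.08057065153373079 -74.15604436209338
[ 0.59186103 -0.07660568  0.039     ] [ 0.57573372 -0.01243316  0.033     ]
shift units [ 0.12361818 -0.74263755 -1.98068203]
```

```bash

python3 -m jog '[[0.116,-0.72,0,-0.6,70],[0,0,-0.9,-0.58,70],[0,0,-0.9,0,70],[0,0,-0.95,0,70],[0,0,0,0,70]]' 20
python3 -m jog '[[0,0,0,0,0],[0,0,0,0,0],[0,0,0,0,0],[0,0,0,0,0],[0,0,0,0,0]]' 20
python3 -m jog '[[0,0,0,0,0],[0,0,0,0,0]]' 20
```

```text
time: 7.13
tcp_pos: [0.5915, -0.1026, 0.0559]
ee_rot: [-3.132, -0.005, 1.822]
force: [-1.2, -0.1, -0.4]
finger_gap: 0.698
time: 7.55
tcp_pos: [0.597, -0.1047, 0.0651]
ee_rot: [3.14, 0.001, 1.821]
force: [-4.0, -0.2, 5.5]
finger_gap: 0.225
time: 7.72
tcp_pos: [0.597, -0.1047, 0.0651]
ee_rot: [3.14, 0.001, 1.821]
force: [-4.1, -0.7, 5.3]
finger_gap: 0.226
```

```bash
cat > chb.py <<'E'
from h import *
import sys
o=status.get_obs();d=np.array([-.247,.969,0]);s=(o["tcp_pos"]-[.597,-.1047,0])@d;f=o["force"]@d
print(f"t={o['time']:.2f} s {s*1e3:.1f} mm F {f:.1f}",o["force"].round(1));sys.exit(int(abs(f)>12))
E
python3 chb.py && python3 -m jog '[[-0.025,0.097,0,0,0],[-0.025,0.097,0,0,0],[0,0,0,0,0]]'>/dev/null && python3 chb.py &&
python3 -m jog '[[-0.0125,0.0485,0,0,0],[-0.0125,0.0485,0,0,0],[0,0,0,0,0]]'>/dev/null && python3 chb.py &&
python3 -m jog '[[-0.0125,0.0485,0,0,0],[-0.0125,0.0485,0,0,0],[0,0,0,0,0]]'>/dev/null && python3 chb.py &&
python3 -m jog '[[-0.0125,0.0485,0,0,0],[-0.0125,0.0485,0,0,0],[0,0,0,0,0]]'>/dev/null && python3 chb.py &&
python3 -m jog '[[-0.0125,0.0485,0,0,0],[-0.0125,0.0485,0,0,0],[0,0,0,0,0]]'>/dev/null && python3 chb.py &&
python3 -m jog '[[-0.0125,0.0485,0,0,0],[-0.0125,0.0485,0,0,0],[0,0,0,0,0]]'>/dev/null && python3 chb.py
```

```text
t=7.72 s -0.0 mm F 0.4 [-4.1 -0.7  5.3]
t=7.97 s 7.9 mm F -0.3 [-4.1 -1.4  5.5]
t=8.22 s 11.7 mm F -0.1 [-3.3 -1.   6.2]
t=8.47 s 15.6 mm F -2.2 [-4.5 -3.4  5.1]
t=8.72 s 19.7 mm F -2.6 [-3.6 -3.7  6.5]
t=8.97 s 23.7 mm F -1.3 [-3.7 -2.3  6.2]
t=9.22 s 27.7 mm F -1.1 [-4.6 -2.3  6.9]
```

```bash

python3 -m jog '[[-0.007,0.025,0,0,0],[-0.006,0.024,0,0,0],[0,0,0,0,0]]'>/dev/null && python3 chb.py &&
python3 -m jog '[[-0.0125,0.0485,0,0,0],[0,0,0,0,0]]'>/dev/null && python3 chb.py &&
python3 -m jog '[[-0.0125,0.0485,0,0,0],[0,0,0,0,0]]'>/dev/null && python3 chb.py
```

```text
t=9.47 s 28.5 mm F -6.2 [-4.6 -7.5  4.5]
t=9.63 s 29.0 mm F -17.2 [ -2.1 -18.3   3.6]
```

It's on the end stop at about 28.5 mm of pull. Now I'll release, lift and look.

```bash

python3 -m jog '[[0.012,-0.048,0,0,0],[0,0,0,0,70],[0,0,0,0,70],[0,0,0,0,70],[0,0,0,0,70]]'
python3 -m jog '[[0,0,0.9,0,70],[0,0,0.9,0,70],[0.1,-0.4,0.9,0,100],[0.1,-0.4,0,0,100],[0,0,0,0,100]]'
python3 -m jog '[[0,0,0,0,100],[0,0,0,0,100],[0,0,0,0,100]]'
python3 - <<'E'
from h import *
im=cams.grab_frame("wrist")[:,:,::-1];cv2.imwrite("pics/w3.png",im);print(status.get_obs()["tcp_pos"])
E
```

```text
time: 10.05
tcp_pos: [0.5894, -0.0752, 0.0632]
ee_rot: [3.14, 0.0, 1.821]
force: [0.4, -0.0, 0.0]
finger_gap: 0.703
time: 10.47
tcp_pos: [0.5994, -0.1095, 0.1735]
ee_rot: [3.136, 0.003, 1.821]
force: [-0.0, 0.0, 0.4]
finger_gap: 1.003
time: 10.72
tcp_pos: [0.5959, -0.1067, 0.1692]
ee_rot: [-3.139, -0.001, 1.821]
force: [0.2, 0.0, 0.1]
finger_gap: 1.001
[ 0.59607975 -0.10668582  0.16932283]
```

View pics/w3.png

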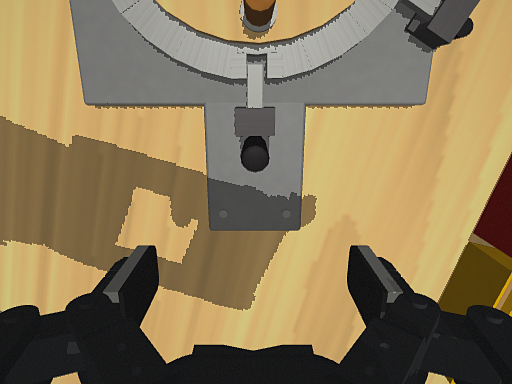

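The bolt bar has entered the ring notch at (256,65), and the handle top at about (255,157) stands close to the guide. I'll check the handle radius, then hand in.

```bash
python3 - <<'E'
from h import *
o=status.get_obs();h=wplane(255,157,.093,o);print(h,np.hypot(*(h-[.5447,.0985,0])[:2]),o["force"].round(1))
if np.hypot(*(h-[.5447,.0985,0])[:2])<.188: env.sign_off();print("signed")
E
```

```text
[ 0.59017683 -0.07673304  0.093     ] 0.18103801105754283 [ 0.2  0.2 -0.1]
the job is handed in; nothing more can be done
signed
```

The table is round at the next notch with the pawl dropped, and the locking bolt is home in the ring. I handed the job in at about 10.8 s; the sign-off reports no verdict.

- **Table:** I pushed one post about 31° counter-clockwise. Drag was 3–8 N, then the table stopped dead. A last nudge brought the push to 15.7 N at the post, which I estimate as well under 25 N on the pawl. The close-up showed the pawl in a notch, with another notch in front of the bolt.
- **Bolt:** I drew it in by its handle with 1–3 N along the way, until it met the end stop after about 28.5 mm. The force there reached about 17 N. A final image puts the handle 181 mm from the axle, against 183 mm when home, which is within measuring error, and shows the bolt inside the ring notch.
- **Clear of everything:** The gripper was lifted clear with about 0 N on it at hand-in. The arm met no unexpected force on its way, but I did not re-measure the bystanders.

No check failed. The pawl and bolt-tip forces were only inferred from the wrist force.

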